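# Strip the clamp stud of a ukulele form

### The job

The glue on the ukulele form has set: take the clamp off its stud, one piece at a time from the top - first the wing nut (already unscrewed), then the spacer ring, then the dark wooden clamping bar - and put each in the wooden tray before taking the next. Set the pieces down rather than dropping them, and leave the bar lying flat on the tray's floor.

Things in the scene. Friction and masses are not known exactly. Their poses are not given: they have to be found in the camera images.
- wing_nut: Loose steel wing nut, top of the stack on the form's stud (12 mm of the stud inside it); lifts straight up. Hub 24 mm across, 20 tall; wings 6 mm thick along its x axis, 62 mm tip to tip, 28 tall. Origin: centre of underside, z up; stands on the spacer, x within 35 degrees of the form's long axis. Not the like nut tight on the second form, which has no bar, nor the spare lying on the bench.
- spacer: Plain aluminium spacer ring over the stud, under the wing nut and standing on the bar. Outer diameter 34 mm, hole 15 mm, 24 mm tall, 50 g. Origin: centre of the underside, z up. The stud rises 12 mm above its top.
- bar: Dark wooden bar 130 mm long (x), 32 wide (y), 24 thick (z), 90 g; origin: centre of underside, z up. The stud (steel, 10 mm, upright, 36 mm above the bar's top) passes a 15 mm hole in its middle. It lies on the form: a fixed flat plywood block 45 mm thick in the outline of a ukulele, 230 by 140 mm, long axis within 10 degrees of the bar's, reaching past the bar on all sides.
- tray: Open wooden tray, fixed to the bench, 220 mm (x) by 240 mm (y) outside, 30 mm tall, walls and floor 5 mm thick. Origin: centre of the underside, z up; the inner floor is 5 mm above it. Empty at the start.
Not all that is in view belongs to the job. There is more than one size of the bar; the one meant has the size given above. Of the things shaped like the spacer, the aluminium one is meant.

How it is judged (in metres and radians):
On the way, in this order (a step that is already met when the one before it is completed fails the run):
1. the wing nut is let go at rest in the tray while the spacer and the bar are still on the stud (within 20 mm of where they started) (x of wing_nut in the frame of tray between -0.095 and 0.095 m and y of wing_nut in the frame of tray between -0.105 and 0.105 m and z of wing_nut in the frame of tray between -0.005 and 0.04 m and contact force between the fingers and wing_nut below 0.05 N and linear speed of wing_nut below 0.05 m/s and distance of each of spacer, bar from where it was at the start of the episode below 0.02 m), for 0.2 s.
2. the spacer is let go at rest in the tray while the bar is still on the stud (within 20 mm of where it started) (x of spacer in the frame of tray between -0.095 and 0.095 m and y of spacer in the frame of tray between -0.105 and 0.105 m and z of spacer in the frame of tray between -0.005 and 0.04 m and contact force between the fingers and spacer below 0.05 N and linear speed of spacer below 0.05 m/s and distance of bar from where it was at the start of the episode below 0.02 m), for 0.2 s.
At the end, for the whole second after the job is handed in: Wing nut, spacer and bar are all in the tray (centres within 95 mm of the tray's centre along its x and 105 mm along its y, nut and spacer origins less than 40 mm and the bar's less than 15 mm above the tray's underside), the bar flat within about 10 degrees, all released and at rest (x of wing_nut in the frame of tray between -0.095 and 0.095 m and y of wing_nut in the frame of tray between -0.105 and 0.105 m and z of wing_nut in the frame of tray between -0.005 and 0.04 m and contact force between the fingers and wing_nut below 0.05 N and linear speed of each of wing_nut, spacer, bar below 0.05 m/s and x of spacer in the frame of tray between -0.095 and 0.095 m and y of spacer in the frame of tray between -0.105 and 0.105 m and z of spacer in the frame of tray between -0.005 and 0.04 m and contact force between the fingers and spacer below 0.05 N and x of bar in the frame of tray between -0.095 and 0.095 m and y of bar in the frame of tray between -0.105 and 0.105 m and z of bar in the frame of tray between -0.005 and 0.015 m and angle between bar's own z axis and vertical below 0.17 rad and contact force between the fingers and bar below 0.05 N); the robot touches nothing.
It fails at once if the nut, the spacer or the bar falls freely (faster than 0.8 m/s, about 33 mm of fall, with the robot not touching it) ((linear speed of wing_nut above 0.8 m/s and contact force between each of the arm, the fingers and wing_nut below 0.01 N) or (linear speed of spacer above 0.8 m/s and contact force between each of the arm, the fingers and spacer below 0.01 N) or (linear speed of bar above 0.8 m/s and contact force between each of the arm, the fingers and bar below 0.01 N)).
It also fails if it takes over 72 s, if anything falls off the work surface, if the arm or the gripper's body presses on something with over 40 N, if the wrist force passes 120 N, or if a joint passes its speed limit or range.

### The arm

A 6-joint arm with a two-finger parallel gripper is mounted at the origin on the work surface. World frame = base frame: x ahead of the robot, y to its left, z up, the work surface at z = 0. Lengths are in mm, angles in rad, forces in N, time in s.
With the tool pointing down it reaches from about 300 to 950 mm from the base axis. Payload 3.1 kg.
Tool frame: the origin (TCP) lies at the very end of the fingers, on their centre line; the grasp point (between the pads) lies 19 mm behind it; z points along the fingers, y is the line along which they close (so a half turn about z gives the same grasp; the last joint's range is limited). The gripper opens to 85 mm and grips with 20 to 120 N. Pads are 22 mm wide; open, the fingers measure 114 mm over their backs; the gripper's body (76 mm by 85 mm) begins 54 mm behind the grasp point. The pads swing forward as they close: fully open they stand 13 mm farther back than shut.
Start: joints at [-0.07, 0.308, 1.634, -0, 1.2, -0.07], TCP at [625.006, -0.028, 231.272] pointing down, gripper open.
Joint ranges: [-3.06, 3.06], [-0.79, 1.96], [0.05, 2.63], [-1.19, 4.34], [0.05, 2.64], [-2.94, 2.94]. Speed limits (rad/s): [2.79, 2.79, 3.14, 3.14, 3.14, 3.14].

### API

Orientations are given as a unit quaternion [x, y, z, w].
In Python, from cell import arm gives the robot as it stands.
- The arm moves only by the tool send_rows, never from a script. Its argument "plan" is text: rows parted by semicolons, each of 7 numbers parted by spaces: the shift along the world's x, y, z in mm, then the turn, a rotation vector about the world's x, y, z in degrees, then the closure, from 0 (fully open) to 1 (shut). In form: tx ty tz rx ry rz jaw; .... A call has exactly 8 rows; each row shifts and turns the commanded pose from where the row before left it; what a row does not reach is not made up. A row lasts 1/10 s, in which the tool goes at most 50 mm and 8.59 degrees, less where a joint would pass 70% of its speed; a pose out of reach is approached as far as the arm can. A call with a gripper value outside its range is refused whole. The fingers move at their own pace and stop on an object; "newtons" is the grip in N (left out, the last holds). Time passes only in rows, so rows that do not move let the fingers close, or fill a call up. It gives the time, the measured TCP pose, the force, the opening and the grip force at its end, in the units of the state.
- arm.get_state(): the state, without advancing time (a new reading comes with each control period).
- arm.read_camera(name): name is "scene" or "side" or "wrist"; returns the picture (400x640x3 uint8, red, green, blue); there is no depth.
- arm.get_calibration(name): a dict with "vertical_fov" (degrees; the focal length in pixels is half the picture's height over the tangent of half this angle, whatever the lens; pixels are square), "cx", "cy" (the principal point, pixels), "rvec" (rotation vector, rad) and "tvec" (3), from world to camera coordinates, as OpenCV has them. Camera axes: x right, y down, z forward; pixel columns grow to the right and rows downward; lengths in mm; the calibration is good to about 2 mm. The wrist camera is an equidistant fisheye: a pixel r from the principal point sees the ray r / f radians off the axis. A picture is of the moment at which its call begins: read the wrist's pose just before it. get_calibration takes no time and is no camera call; for the wrist camera it gives the pose at the moment of the call.
- arm.hand_in(): hands the job in; it is judged then, once.
Trained networks look in the newest picture that a camera, given by its name, has taken for a name from the list of things; names that differ only in an ending like _2 or _b are one class to them, and where a whole thing is asked for, a point or a joint stands for the part that bears it (a point fixed in the world has none). Each returns a list of dicts, best first, with "conf" (0 to 1); they miss things now and then, are a little off and sometimes report something else, mostly with a low value. They report only what shows in the picture. A call takes as long as a camera call. They do not tell look-alikes from the thing itself.
- arm.search_frame(label, camera): "position" ([column, row] in pixels, amid what is visible of it).
- arm.outline_of(label, camera): "mask" (400x640 bool, what is visible of it) and "position" ([column, row] in pixels, amid what is visible of it).
- arm.place_of(label, camera): "position" ([column, row] in pixels: a listed point, or the origin of a listed thing).
The state is a dict: "t": time; "q": joint angles; "dq": joint speeds; "joint_torque": joint torques, N m; "ee_pos": TCP position; "tool_rot": TCP orientation; "contact_force": force on the tool from outside, world axes, zero at the start; "wrist_torque": the same for the moment, N m; "gripper_width": finger opening in mm; "gripper_force": force on a finger pad.
Only numpy, scipy, OpenCV 4.12 (cv2) and the standard library are available. Lean on these libraries where they do the work, as an engineer would, in place of code of your own. Each camera call takes 0.05 s, during which the arm holds its last target. There are 200 camera calls.

## Working session

There is one attempt and no reset: what is moved stays moved. The work goes in short steps, Python scripts to look and compute and a tool call to move; the robot and the scene stay as the last step left them, time stands still between calls to the robot, and variables do not carry over. Pictures are saved under pics/ and viewed, at most 10 in all, crops included, and the job is handed in when it is done.

Besides the shell and the picture viewer there is one more tool, called as name(argument=value, ...) on one line, values as JSON. send_rows: Moves the arm, as the interface text tells. Its arguments: {"type":"object","properties":{"plan":{"type":"string"},"newtons":{"type":"number"}},"required":["plan"]}

```bash
mkdir -p pics; cat > h.py <<'E'
import numpy as np, cv2
from cell import arm
def cal(n):
    c=arm.get_calibration(n); f=200/np.tan(np.radians(c['vertical_fov'])/2)
    R=cv2.Rodrigues(np.array(c['rvec'],float))[0]; return f,c['cx'],c['cy'],R,np.array(c['tvec'],float).ravel()
def ray(n,p,C=None):
    f,cx,cy,R,t=C or cal(n); d=np.array([p[0]-cx,p[1]-cy])/f
    if n=='wrist':
        r=np.hypot(*d); v=np.r_[d/r*np.sin(r),np.cos(r)] if r>1e-9 else np.array([0,0,1.])
    else: v=np.r_[d,1]
    return -R.T@t, R.T@(v/np.linalg.norm(v))
def atz(n,p,z,C=None):
    o,v=ray(n,p,C); return o+v*(z-o[2])/v[2]
def tri(rs):
    A=sum(np.eye(3)-np.outer(v,v) for o,v in rs); b=sum((np.eye(3)-np.outer(v,v))@o for o,v in rs)
    return np.linalg.solve(A,b)
def save(n,name): 
    im=arm.read_camera(n); cv2.imwrite('pics/'+name+'.png',cv2.cvtColor(im,cv2.COLOR_RGB2BGR)); return im
E
python3 - <<'E'
from h import *
np.set_printoptions(precision=1,suppress=True)
for c in ('scene','side','wrist'):
    save(c,c+'0')
    for l in ('wing_nut','spacer','bar','tray'):
        for f in ('place_of',):
            print(c,l,[(np.round(d['position']).tolist(),round(d['conf'],2)) for d in getattr(arm,f)(l,c)])
E
```

```text
scene wing_nut [([400.0, 245.0], 0.73)]
scene spacer [([393.0, 250.0], 0.7), ([451.0, 262.0], 0.65)]
scene bar [([458.0, 314.0], 0.79), ([411.0, 204.0], 0.69), ([394.0, 258.0], 0.58)]
scene tray [([192.0, 183.0], 0.73)]
side wing_nut [([292.0, 265.0], 0.79)]
side spacer [([312.0, 354.0], 0.76), ([287.0, 271.0], 0.73)]
side bar [([291.0, 281.0], 0.95), ([392.0, 313.0], 0.8), ([247.0, 357.0], 0.6)]
side tray [([354.0, 169.0], 0.68)]
wrist wing_nut []
wrist spacer []
wrist bar []
wrist tray [([238.0, 334.0], 0.77)]
```

```bash
python3 -c "
import cv2,numpy as np
a=[cv2.imread(f'pics/{n}0.png') for n in('scene','side','wrist')]
c=cv2.resize(a[0][200:300,340:500],(640,400),interpolation=cv2.INTER_CUBIC)
g=np.vstack([np.hstack([a[0],a[1]]),np.hstack([a[2],c])]);cv2.imwrite('pics/m0.png',cv2.resize(g,(800,500),interpolation=cv2.INTER_AREA))"
```

```text
(no output)
```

View pics/m0.png

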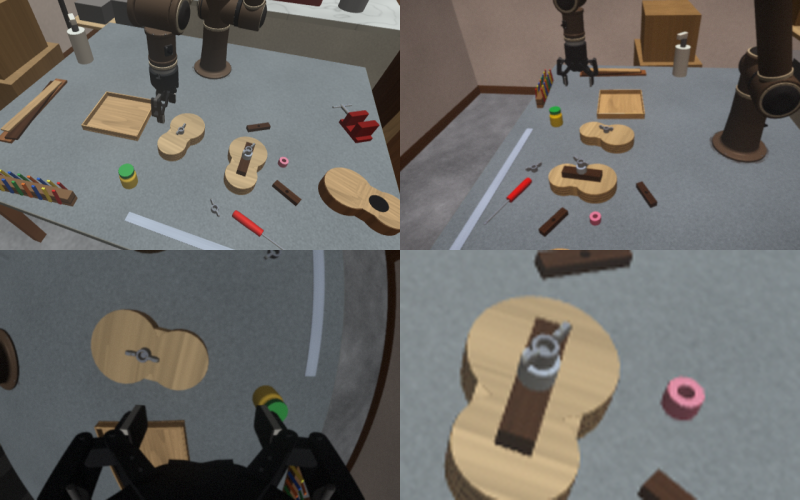

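View pics/side0.png

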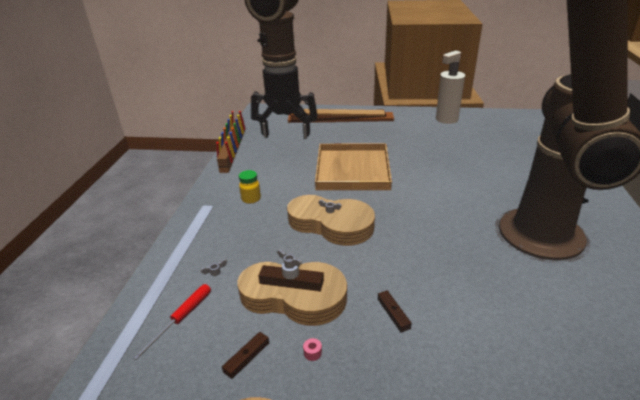

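The stack meant is at scene (394,250) / side (290,270): it is the form with the bar, and the grey ring on it is the aluminium spacer. I'm leaving these alone:
- the nut on the bare form, scene (290,205)
- the spare nut, scene (342,335)
- the pink ring, scene (452,258)
- the loose bars, scene (411,204) and (458,310)

The enlarged crop confirms grey ring, bar and nut stacked on the form.

```bash
python3 - <<'E'
from h import *
np.set_printoptions(precision=1,suppress=True)
P={'wing_nut':((400,245),(292,265),93),'spacer':((393,250),(287,271),69),'bar':((394,258),(291,281),45)}
for l,(a,b,z) in P.items():
    print(l,tri([ray('scene',a),ray('side',b)]),atz('scene',a,z),atz('side',b,z))
print('tray',tri([ray('scene',(192,183)),ray('side',(354,169))]))
for c in('scene','side'):
    for l,z in(('tray',30),('bar',69)):
        for d in arm.outline_of(l,c):
            m=d['mask'].astype(np.uint8); k=max(cv2.findContours(m,0,2)[0],key=cv2.contourArea)
            # rectify visible contour onto the top plane
            C=cal(c); q=np.array([atz(c,p[0],z,C)[:2] for p in k],np.float32)
            print(c,l,round(d['conf'],2),np.round(d['position']),cv2.minAreaRect(q), cv2.boxPoints(cv2.minAreaRect(q)).round().tolist() if l=='tray' else '')
print(arm.get_state()['tool_rot'],arm.get_state()['t'])
E
```

```text
wing_nut [574.3 272.9  95.4] [577.5 275.9  93. ] [572.4 264.9  93. ]
spacer [583.3 265.1  76.7] [576.6 265.1  69. ] [585.9 257.9  69. ]
bar [579.1 269.8  49.6] [578.9 271.9  45. ] [578.6 261.7  45. ]
tray [ 481.3 -288.4    1.4]
scene tray 0.66 [191. 184.] ((496.8439636230469, -272.410888671875), (244.9180450439453, 255.43556213378906), 4.308487892150879) [[365.0, -154.0], [384.0, -409.0], [629.0, -391.0], [609.0, -136.0]]
scene bar 0.85 [412. 202.] ((422.71527099609375, 287.9715576171875), (35.666358947753906, 99.26741027832031), 28.625703811645508) 
scene bar 0.78 [392. 266.] ((620.6239013671875, 263.4327087402344), (32.818660736083984, 70.64878845214844), 85.71053314208984) 
scene bar 0.77 [460. 310.] ((672.13232421875, 407.2306823730469), (90.99372863769531, 34.60237503051758), 57.683162689208984) 
side tray 0.84 [354. 166.] ((486.6695556640625, -260.28326416015625), (218.6634063720703, 285.156982421875), 4.293054580688477) [[367.0, -126.0], [388.0, -411.0], [606.0, -394.0], [585.0, -110.0]]
side bar 0.83 [393. 310.] ((370.44647216796875, 344.1226806640625), (29.500244140625, 99.42951965332031), 29.390443801879883) 
side bar 0.78 [246. 357.] ((616.3720703125, 463.40826416015625), (96.93799591064453, 34.93564224243164), 59.271568298339844) 
side bar 0.71 [291. 277.] ((576.1538696289062, 277.254638671875), (57.8972282409668, 136.6156768798828), 85.42285919189453) 
[0.7 0.7 0.  0. ] 0.95
```

```bash
python3 - <<'E'
from h import *
f,cx,cy,R,t=cal('wrist'); print(-R.T@t, R.T@[0,0,1], R.T@[0,-1,0], f)
E
```

```text
[624.91858621  76.16565567 374.04012692] [-3.80509085e-04 -2.97299203e-01 -9.54784289e-01] [ 3.08558188e-04  9.54784278e-01 -2.97299323e-01] 309.70691628693146
```

send_rows(plan="-6 34 8 0 0 8 0;-6 34 8 0 0 8 0;-6 34 8 0 0 8 0;-6 34 8 0 0 8 0;-6 34 8 0 0 8 0;-6 34 8 0 0 8 0;-6 34 8 0 0 8 0;-5 31 8 0 0 8 0", newtons=40)

```text
t: 1.75
ee_pos: [577.5, 270.6, 295.7]
tool_rot: [0.222, 0.975, 0.0, 0.0]
contact_force: [0.2, -0.4, 0.1]
gripper_width: 85.3
gripper_force: 0.0
```

```bash
cat > look.py <<'E'
from h import *
import sys
np.set_printoptions(precision=1,suppress=True)
C=cal('wrist'); save('wrist',sys.argv[1])
for l,z0,zt in(('wing_nut',93,121),('spacer',69,93),('bar',45,69),('tray',0,30)):
    for d in arm.place_of(l,'wrist'): print(l,round(d['conf'],2),np.round(d['position']),atz('wrist',d['position'],z0,C)[:2])
    for d in arm.outline_of(l,'wrist'):
        k=max(cv2.findContours(d['mask'].astype(np.uint8),0,2)[0],key=cv2.contourArea)
        q=np.array([atz('wrist',p[0],zt,C)[:2] for p in k],np.float32); print('  out',np.round(d['position']),cv2.minAreaRect(q))
s=arm.get_state(); print(s['ee_pos'],s['tool_rot'],s['t'])
E
python3 look.py w1; python3 -c "
import cv2;a=cv2.imread('pics/w1.png')[80:400,100:540];cv2.imwrite('pics/w1c.png',cv2.resize(a,(800,582)))"
```

```text
wing_nut 0.95 [319. 168.] [576.5 268.7]
  out [ 64. 240.] ((491.22515869140625, -138.38673400878906), (170.34725952148438, 213.0936279296875), 4.4464192390441895)
  out [319. 174.] ((575.3005981445312, 267.94891357421875), (22.123933792114258, 58.5841064453125), 64.6615982055664)
spacer 0.72 [317. 169.] [581.2 264.3]
spacer 0.69 [385.  74.] [511.  387.3]
  out [392.  75.] ((513.9791870117188, 384.8278503417969), (30.300363540649414, 26.728193283081055), 85.8987045288086)
  out [311. 163.] ((565.9258422851562, 260.2822265625), (8.916388511657715, 28.66289710998535), 39.256752014160156)
bar 0.81 [268.  16.] [377.6 292.8]
bar 0.69 [316. 160.] [574.3 264.9]
bar 0.61 [430. 149.] [624.7 409.5]
  out [262.  23.] ((388.0823669433594, 289.4814453125), (26.409393310546875, 72.53660583496094), 30.059127807617188)
  out [428. 151.] ((618.7939453125, 405.984375), (87.73309326171875, 22.427173614501953), 59.223751068115234)
  out [313. 149.] ((538.8221435546875, 271.07208251953125), (31.987794876098633, 52.501407623291016), 85.3175277709961)
tray 0.72 [ 63. 237.] [ 481.  -282.7]
  out [ 65. 240.] ((485.6207580566406, -263.912109375), (218.78790283203125, 275.8691711425781), 3.8835175037384033)
[578.1 267.6 294.7] [ 0.2  1.  -0.  -0. ] 2.2
```

View pics/w1c.png

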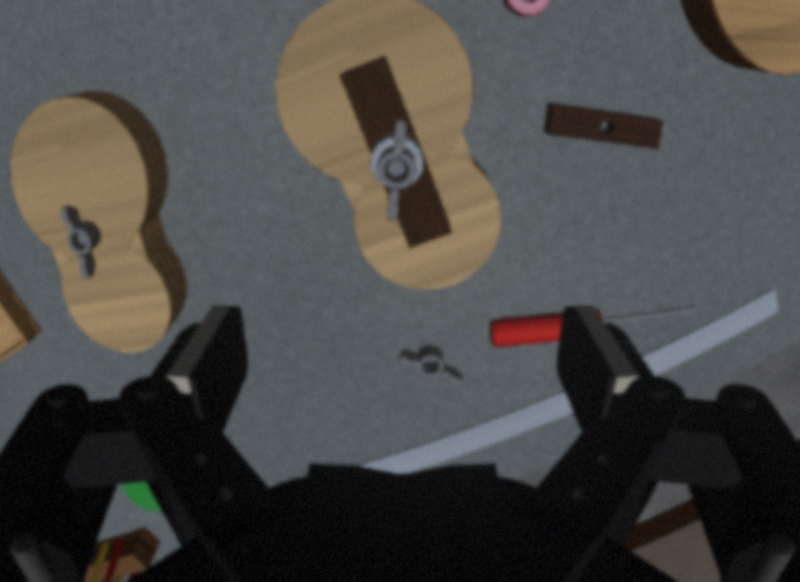

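The picture shows the nut hub at crop (397,162), wings from (392,218) to (402,122), and bar corners at (340,74), (386,57), (452,232) and (410,247). I'm mapping these to world.

```bash
python3 - <<'E'
from h import *
np.set_printoptions(precision=1,suppress=True)
C=cal('wrist'); s=np.array
f=lambda p,z: atz('wrist',(p[0]*.55+100,p[1]*.55+80),z,C)[:2]
a,b=f((392,218),119),f((402,122),119); print('wing',a,b,(a+b)/2,np.degrees(np.arctan2(*(b-a)[::-1])),np.hypot(*(b-a)))
print('hub',f((397,162),113),'stud',f((397,168),105))
c=[f(p,69) for p in((340,74),(386,57),(452,232),(410,247))]; print(c,np.mean(c,0)); print(cv2.minAreaRect(s(c,dtype=np.float32)))
E
```

```text
wing [601.3 249.9] [552.3 280.6] [576.8 265.3] 147.95674549124763 57.81579550722422
hub [573.2 267.1] stud [578.1 264.6]
[array([512.3, 255.2]), array([515.8, 287. ]), array([643.2, 274.8]), array([640.4, 243.6])] [577.9 265.1]
((577.7783203125, 265.201171875), (31.952817916870117, 128.6048583984375), 84.72601318359375)
```

send_rows(plan="-1 -1 -25 0 0 -2 0;0 0 -25 0 0 0 0.2;0 0 -25 0 0 0 0.35;0 0 -25 0 0 0 0.35;0 0 -25 0 0 0 0.35;0 0 -20 0 0 0 0.35;0 0 -10 0 0 0 0.35;0 0 0 0 0 0 0.35")

```text
t: 3.0
ee_pos: [575.8, 266.7, 138.2]
tool_rot: [0.243, 0.97, -0.001, -0.002]
contact_force: [0.6, 0.5, 0.0]
gripper_width: 55.2
gripper_force: 0.0
```

```bash
python3 look.py w2; python3 -c "
import cv2;a=cv2.imread('pics/w2.png');cv2.imwrite('pics/w2c.png',cv2.resize(a[40:360,120:520],(750,600)))"
```

```text
wing_nut 0.97 [322. 222.] [577.1 266.7]
  out [322. 237.] ((574.8067016601562, 269.0173034667969), (21.959810256958008, 57.27506637573242), 73.57749938964844)
spacer 0.58 [321. 212.] [578.  265.3]
spacer 0.57 [423.  61.] [514.1 379.5]
  out [429.  58.] ((513.259765625, 373.8854064941406), (27.296241760253906, 24.54929542541504), 66.62810516357422)
  out [316. 208.] ((563.8743896484375, 262.0731506347656), (11.216459274291992, 32.065216064453125), 32.55902862548828)
bar 0.88 [321. 198.] [575.6 266.9]
bar 0.79 [483. 165.] [614.4 402.5]
  out [486. 168.] ((609.4513549804688, 396.7328186035156), (83.97384643554688, 21.708715438842773), 59.22407150268555)
  out [308. 175.] ((542.634521484375, 270.7495422363281), (33.97574234008789, 62.18720245361328), 85.2986068725586)
  out [214.  10.] ((410.0545654296875, 270.8995361328125), (26.52068328857422, 22.042272567749023), 33.255340576171875)
  out [324. 238.] ((596.1951904296875, 257.50146484375), (29.423704147338867, 79.02835083007812), 71.92452239990234)
tray 0.86 [ 21. 289.] [ 489.8 -291.5]
  out [ 29. 299.] ((496.4164123535156, -254.53317260742188), (205.91610717773438, 295.38104248046875), 7.76592493057251)
[577.5 268.2 141.2] [0.2 1.  0.  0. ] 3.45
```

View pics/w2c.png

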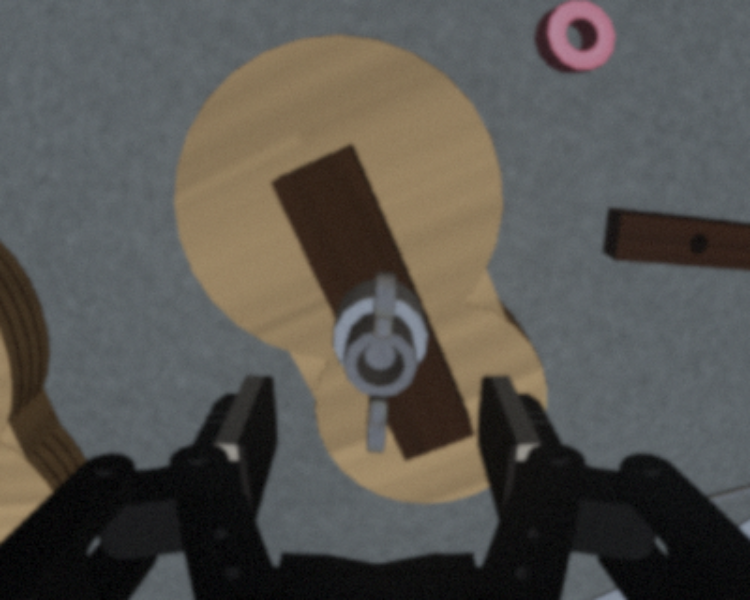

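The nut at crop (380,350) is centred between the fingers with its wings in line with the pads, so I'm descending and gripping.

send_rows(plan="0 -1 -20 0 0 0 0.35;0 0 -15 0 0 0 0.35;0 0 -8 0 0 0 0.35;0 0 0 0 0 0 0.5;0 0 0 0 0 0 0.9;0 0 0 0 0 0 0.9;0 0 0 0 0 0 0.9;0 0 0 0 0 0 0.9", newtons=40)

```text
t: 4.25
ee_pos: [577.4, 267.1, 97.8]
tool_rot: [0.242, 0.97, 0.0, 0.0]
contact_force: [-0.1, 0.2, -0.6]
gripper_width: 22.9
gripper_force: 40.9
```

send_rows(plan="0 0 10 0 0 0 0.9;0 0 20 0 0 0 0.9;0 0 30 0 0 0 0.9;-5 -20 20 0 0 0 0.9;-9 -40 0 0 0 0 0.9;-10 -45 0 0 0 0 0.9;-10 -45 0 0 0 0 0.9;-10 -45 0 0 0 0 0.9")

```text
t: 5.05
ee_pos: [532.8, 70.6, 178.5]
tool_rot: [0.242, 0.97, 0.0, 0.001]
contact_force: [0.3, -0.4, -0.3]
gripper_width: 23.1
gripper_force: 40.9
```

send_rows(plan="-10 -45 0 0 0 0 0.9;-10 -45 0 0 0 0 0.9;-10 -45 0 0 0 0 0.9;-10 -45 0 0 0 0 0.9;-10 -45 0 0 0 0 0.9;-10 -45 0 0 0 0 0.9;-5 -25 0 0 0 0 0.9;0 0 0 0 0 0 0.9")

```text
t: 5.85
ee_pos: [467.8, -226.6, 178.5]
tool_rot: [0.244, 0.97, -0.001, 0.001]
contact_force: [-0.0, 0.8, -0.7]
gripper_width: 23.0
gripper_force: 40.9
```

```bash
python3 look.py w3 | grep -A2 -E "tray|^\["; cp pics/w3.png pics/w3v.png
```

```text
tray 0.81 [286. 212.] [ 488.7 -281.4]
  out [288. 190.] ((487.07305908203125, -280.2960510253906), (219.70526123046875, 240.05612182617188), 4.1841254234313965)
[ 468.2 -222.   177.3] [ 0.2  1.   0.  -0. ] 6.3
```

View pics/w3v.png

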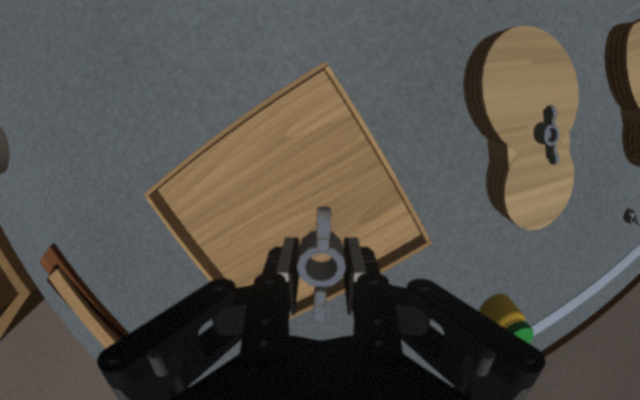

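The nut is held at (322,265). The tray is fully seen: centre (487,-280), yaw 4.2°.

send_rows(plan="-8 -40 -10 0 0 0 0.9;-8 -40 -30 0 0 0 0.9;-6 -40 -35 0 0 0 0.9;0 0 -35 0 0 0 0.9;0 0 -30 0 0 0 0.9;0 0 -15 0 0 0 0.9;0 0 -6 0 0 0 0.9;0 0 -3 0 0 0 0.9")

```text
t: 7.1
ee_pos: [447.1, -339.8, 16.1]
tool_rot: [0.242, 0.97, -0.0, 0.0]
contact_force: [-0.0, 0.2, -1.2]
gripper_width: 23.0
gripper_force: 40.9
```

send_rows(plan="0 0 -1.5 0 0 0 0.9;0 0 -1.5 0 0 0 0.9;0 0 -1 0 0 0 0.9;0 0 0 0 0 0 0.9;0 0 0 0 0 0 0.9;0 0 0 0 0 0 0.9;0 0 0 0 0 0 0.9;0 0 0 0 0 0 0.9")

```text
t: 7.9
ee_pos: [446.5, -339.9, 11.9]
tool_rot: [0.242, 0.97, 0.0, -0.0]
contact_force: [0.6, 1.1, 0.2]
gripper_width: 22.6
gripper_force: 40.9
```

send_rows(plan="0 0 -1 0 0 0 0.9;0 0 -1 0 0 0 0.9;0 0 -1 0 0 0 0.9;0 0 0 0 0 0 0.9;0 0 0 0 0 0 0.9;0 0 0 0 0 0 0.9;0 0 0 0 0 0 0.9;0 0 0 0 0 0 0.9")

```text
t: 8.7
ee_pos: [446.5, -339.9, 9.6]
tool_rot: [0.242, 0.97, 0.0, -0.0]
contact_force: [-1.6, 1.8, 5.3]
gripper_width: 22.9
gripper_force: 41.6
```

Contact force is 5 N on the floor, so I'm releasing gently and rising.

send_rows(plan="0 0 0 0 0 0 0.65;0 0 0 0 0 0 0.5;0 0 0 0 0 0 0.4;0 0 0 0 0 0 0.4;0 0 0 0 0 0 0.4;0 0 10 0 0 0 0.4;0 0 30 0 0 0 0.4;0 0 40 0 0 0 0.4")

```text
t: 9.5
ee_pos: [444.9, -338.5, 88.2]
tool_rot: [0.242, 0.97, 0.001, -0.002]
contact_force: [0.6, 0.6, 0.5]
gripper_width: 51.3
gripper_force: 0.0
```

send_rows(plan="0 0 45 0 0 -3 0.4;0 20 40 0 0 -4 0.4;10 45 8 0 0 5 0.4;10 45 0 0 0 5 0.4;10 45 0 0 0 5 0.4;10 45 0 0 0 5 0.4;10 45 0 0 0 5 0.4;10 45 0 0 0 5 0.4")

```text
t: 10.3
ee_pos: [506.7, -48.1, 183.0]
tool_rot: [0.042, 0.999, -0.0, 0.001]
contact_force: [0.6, 0.9, -0.2]
gripper_width: 51.1
gripper_force: 0.0
```

send_rows(plan="10 45 0 0 0 0 0.4;10 45 0 0 0 0 0.3;10 45 0 0 0 0 0.3;10 45 0 0 0 0 0.3;10 45 0 0 0 0 0.3;10 45 0 0 0 0 0.3;10 45 0 0 0 0 0.3;0 0 -20 0 0 0 0.3")

```text
t: 11.1
ee_pos: [580.2, 272.0, 166.4]
tool_rot: [0.041, 0.999, 0.003, 0.005]
contact_force: [0.3, 0.2, 0.1]
gripper_width: 59.6
gripper_force: 0.0
```

```bash
python3 look.py w4; python3 -c "
import cv2,numpy as np;a=cv2.imread('pics/w4.png');s=cv2.VideoCapture
from h import save
b=save('side','s4');b=cv2.imread('pics/s4.png')
cv2.imwrite('pics/w4c.png',np.hstack([cv2.resize(a[100:300,220:420],(400,400)),cv2.resize(b[130:330,200:400],(400,400))]))"
```

```text
wing_nut 0.66 [316. 195.] [571.6 269.9]
spacer 0.93 [316. 197.] [581.2 268.9]
spacer 0.76 [437. 105.] [512.4 372.1]
  out [448. 106.] ((511.9089660644531, 369.5868225097656), (30.12757110595703, 24.407642364501953), 88.79377746582031)
  out [318. 195.] ((573.780029296875, 267.4820556640625), (32.27907180786133, 37.296592712402344), 83.51363372802734)
bar 0.94 [455. 213.] [617.1 401.4]
bar 0.79 [312. 185.] [577.5 265.8]
  out [310. 161.] ((540.0092163085938, 269.9010009765625), (33.28818893432617, 56.43755340576172), 86.57614135742188)
  out [455. 214.] ((610.4345092773438, 393.9072570800781), (86.1294174194336, 22.013973236083984), 59.26456069946289)
  out [ 11. 167.] ((505.425048828125, -143.04287719726562), (116.30303955078125, 240.37095642089844), 67.49010467529297)
[577.1 264.3 163. ] [0. 1. 0. 0.] 11.55
```

View pics/w4c.png

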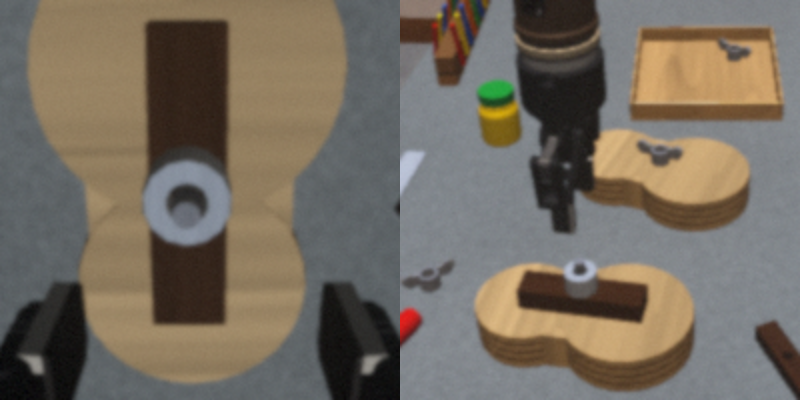

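The nut stands in the tray at (735,48), and the aluminium spacer at (187,202) is between the fingers, in line with the bar.

send_rows(plan="0 2.5 -25 0 0 0 0.35;0 0 -30 0 0 0 0.35;0 0 -25 0 0 0 0.35;0 0 -15 0 0 0 0.35;0 0 0 0 0 0 0.5;0 0 0 0 0 0 0.8;0 0 0 0 0 0 0.8;0 0 0 0 0 0 0.8", newtons=35)

```text
t: 12.4
ee_pos: [577.7, 268.0, 68.6]
tool_rot: [0.044, 0.999, 0.001, 0.001]
contact_force: [0.3, 1.2, -0.5]
gripper_width: 33.3
gripper_force: 38.2
```

send_rows(plan="0 0 10 0 0 0 0.8;0 0 20 0 0 0 0.8;0 0 35 0 0 0 0.8;0 -20 35 0 0 0 0.8;-3 -40 10 0 0 0 0.8;-3 -45 0 0 0 0 0.8;-3 -45 0 0 0 0 0.8;-3 -45 0 0 0 0 0.8")

```text
t: 13.2
ee_pos: [564.8, 71.2, 178.8]
tool_rot: [0.043, 0.999, 0.0, 0.001]
contact_force: [1.0, 0.2, -0.2]
gripper_width: 32.9
gripper_force: 38.3
```

send_rows(plan="-3 -45 0 0 0 0 0.8;-3 -45 0 0 0 0 0.8;-3 -45 0 0 0 0 0.8;-4 -45 0 0 0 0 0.8;-4 -45 0 0 0 0 0.8;-4 -45 0 0 0 0 0.8;-4 -45 0 0 0 0 0.8;-4 -45 0 0 0 0 0.8")

```text
t: 14.0
ee_pos: [535.5, -289.4, 178.6]
tool_rot: [0.044, 0.999, -0.0, 0.001]
contact_force: [0.9, 0.2, -0.8]
gripper_width: 33.5
gripper_force: 38.3
```

send_rows(plan="0 -30 -20 0 0 0 0.8;0 -19 -35 0 0 0 0.8;0 0 -40 0 0 0 0.8;0 0 -30 0 0 0 0.8;0 0 -20 0 0 0 0.8;0 0 -10 0 0 0 0.8;0 0 -5 0 0 0 0.8;0 0 0 0 0 0 0.8")

```text
t: 14.8
ee_pos: [536.0, -336.7, 17.6]
tool_rot: [0.044, 0.999, -0.0, 0.0]
contact_force: [0.4, -0.5, -0.3]
gripper_width: 33.2
gripper_force: 38.3
```

send_rows(plan="0 0 -4 0 0 0 0.8;0 0 -3 0 0 0 0.8;0 0 -2 0 0 0 0.8;0 0 -1 0 0 0 0.8;0 0 -1 0 0 0 0.8;0 0 0 0 0 0 0.8;0 0 0 0 0 0 0.8;0 0 0 0 0 0 0.8")

```text
t: 15.6
ee_pos: [535.6, -336.5, 6.0]
tool_rot: [0.044, 0.999, -0.0, 0.0]
contact_force: [-0.6, 0.6, -0.5]
gripper_width: 32.9
gripper_force: 38.3
```

send_rows(plan="0 0 -0.7 0 0 0 0.8;0 0 -0.7 0 0 0 0.8;0 0 0 0 0 0 0.8;0 0 0 0 0 0 0.8;0 0 0 0 0 0 0.8;0 0 0 0 0 0 0.8;0 0 0 0 0 0 0.8;0 0 0 0 0 0 0.8")

```text
t: 16.4
ee_pos: [535.5, -336.4, 4.5]
tool_rot: [0.044, 0.999, 0.0, 0.0]
contact_force: [-0.3, -0.8, -0.3]
gripper_width: 33.4
gripper_force: 38.4
```

send_rows(plan="0 0 -0.7 0 0 0 0.8;0 0 -0.7 0 0 0 0.8;0 0 0 0 0 0 0.8;0 0 0 0 0 0 0.8;0 0 0 0 0 0 0.8;0 0 0 0 0 0 0.8;0 0 0 0 0 0 0.8;0 0 0 0 0 0 0.8")

```text
t: 17.2
ee_pos: [535.5, -336.4, 4.4]
tool_rot: [0.044, 0.999, 0.0, -0.0]
contact_force: [-2.2, 0.6, 7.3]
gripper_width: 33.2
gripper_force: 42.4
```

Contact is 7 N, so I'm releasing, rising and going back for the bar.

send_rows(plan="0 0 0.5 0 0 0 0.55;0 0 0 0 0 0 0.4;0 0 0 0 0 0 0.35;0 0 0 0 0 0 0.35;0 0 0 0 0 0 0.35;0 0 10 0 0 0 0.35;0 0 35 0 0 0 0.35;0 0 40 0 0 0 0.35")

```text
t: 18.0
ee_pos: [534.1, -335.4, 88.1]
tool_rot: [0.044, 0.999, 0.001, -0.002]
contact_force: [0.6, -0.7, -0.6]
gripper_width: 55.6
gripper_force: 0.0
```

send_rows(plan="0 0 45 0 0 0 0.35;0 20 40 0 0 0 0.35;4 45 5 0 0 0 0.35;4 45 0 0 0 0 0.35;4 45 0 0 0 0 0.35;4 45 0 0 0 0 0.35;4 45 0 0 0 0 0.35;4 45 0 0 0 0 0.35")

```text
t: 18.8
ee_pos: [559.6, -44.7, 179.6]
tool_rot: [0.044, 0.999, -0.0, 0.001]
contact_force: [-0.4, 0.4, 0.5]
gripper_width: 55.5
gripper_force: 0.0
```

send_rows(plan="3 45 0 0 0 0 0.35;3 45 0 0 0 0 0.35;3 45 0 0 0 0 0.35;3 45 0 0 0 0 0.35;3 45 0 0 0 0 0.35;2 45 0 0 0 0 0.35;0 43 0 0 0 0 0.35;0 0 0 0 0 0 0.35")

```text
t: 19.6
ee_pos: [576.3, 272.1, 179.7]
tool_rot: [0.041, 0.999, 0.002, 0.001]
contact_force: [0.0, -1.6, 0.0]
gripper_width: 55.4
gripper_force: 0.0
```

```bash
python3 look.py w5|grep -v tray; python3 -c "
import cv2,numpy as np;a=cv2.imread('pics/w5.png')
from h import save
b=save('side','s5');b=cv2.imread('pics/s5.png')
cv2.imwrite('pics/w5c.png',np.hstack([cv2.resize(a[100:300,220:420],(400,400)),cv2.resize(b[130:330,200:400],(400,400))]))"
```

```text
spacer 0.9 [439. 108.] [510.4 378.6]
  out [439. 109.] ((511.6671142578125, 371.1253967285156), (29.0022029876709, 24.2970027923584), 88.50318145751953)
bar 0.67 [451. 212.] [615.8 403. ]
bar 0.62 [316. 186.] [577.8 268.3]
  out [451. 215.] ((610.9873046875, 395.5843811035156), (87.01229858398438, 23.088825225830078), 60.22407913208008)
  out [312. 176.] ((576.6690063476562, 267.20654296875), (32.943416595458984, 131.49708557128906), 84.70178985595703)
  out [291.   6.] ((416.85614013671875, 264.3194274902344), (15.45934009552002, 8.188624382019043), 83.22278594970703)
  out [ 15. 162.] ((481.42828369140625, -199.91921997070312), (219.11343383789062, 161.59619140625), 4.409847736358643)
[576.7 265.4 178.8] [ 0.  1. -0. -0.] 20.05
```

View pics/w5c.png

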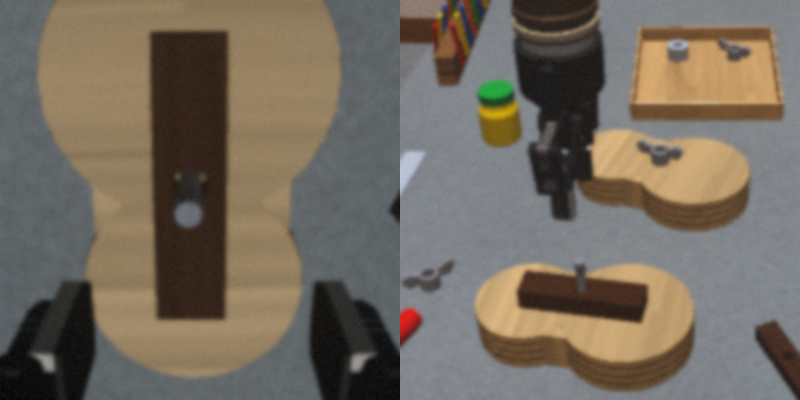

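The spacer and nut sit in the tray. The bar is free, in line, with its centre at (577,267).

send_rows(plan="0 1.5 -30 0 0 0 0.35;0 0 -40 0 0 0 0.35;0 0 -30 0 0 0 0.35;0 0 -20 0 0 0 0.35;0 0 -10 0 0 0 0.35;0 0 0 0 0 0 0.5;0 0 0 0 0 0 0.8;0 0 0 0 0 0 0.8", newtons=50)

```text
t: 20.9
ee_pos: [577.9, 268.5, 50.3]
tool_rot: [0.044, 0.999, 0.001, 0.001]
contact_force: [0.1, 1.1, -1.1]
gripper_width: 30.7
gripper_force: 52.3
```

send_rows(plan="0 0 0 0 0 0 0.8;0 0 0 0 0 0 0.8;0 0 4 0 0 0 0.8;0 0 8 0 0 0 0.8;0 0 12 0 0 0 0.8;0 0 20 0 0 0 0.8;0 0 30 0 0 0 0.8;0 0 36 0 0 0 0.8")

```text
t: 21.7
ee_pos: [575.6, 267.7, 159.4]
tool_rot: [0.044, 0.999, -0.0, -0.001]
contact_force: [1.0, -0.6, -0.8]
gripper_width: 30.7
gripper_force: 52.3
```

send_rows(plan="0 -15 15 0 0 0 0.8;-6 -30 5 0 0 0 0.8;-9 -45 0 0 0 0 0.8;-9 -45 0 0 0 2 0.8;-9 -45 0 0 0 2 0.8;-9 -45 0 0 0 2 0.8;-9 -45 0 0 0 2 0.8;-9 -45 0 0 0 1 0.8")

```text
t: 22.5
ee_pos: [515.2, -49.4, 178.7]
tool_rot: [-0.035, 0.999, -0.0, 0.0]
contact_force: [0.8, 0.6, -1.4]
gripper_width: 30.9
gripper_force: 52.4
```

send_rows(plan="-9 -45 0 0 0 0 0.8;-9 -45 0 0 0 0 0.8;-8 -45 0 0 0 0 0.8;-7 -40 0 0 0 0 0.8;0 -8 -15 0 0 0 0.8;0 0 -30 0 0 0 0.8;0 0 -30 0 0 0 0.8;0 0 -20 0 0 0 0.8")

```text
t: 23.3
ee_pos: [481.2, -229.1, 81.1]
tool_rot: [-0.035, 0.999, 0.001, -0.002]
contact_force: [-0.2, 0.0, -1.5]
gripper_width: 31.2
gripper_force: 52.4
```

```bash
python3 -c "
import cv2,numpy as np
from h import *
save('wrist','w6');save('side','s6');a=cv2.imread('pics/w6.png');b=cv2.imread('pics/s6.png')
cv2.imwrite('pics/w6c.png',np.hstack([cv2.resize(a,(480,300)),cv2.resize(b[80:230,260:420],(320,300))]))
s=arm.get_state();print(s['ee_pos'],s['t'],s['contact_force'],s['gripper_width'])"
```

```text
[ 479.55891717 -227.90964933   79.80839005] 23.4 [-0.72406532 -0.43719787 -1.35683709] 30.664906232167386
```

View pics/w6c.png

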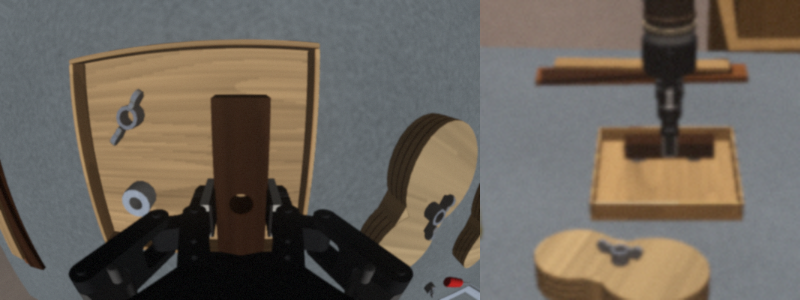

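The bar is held over the tray, level and clear of the nut at (128,117) and the spacer at (138,200). I'm lowering it.

send_rows(plan="0 0 -25 0 0 0 0.8;0 0 -22 0 0 0 0.8;0 0 -12 0 0 0 0.8;0 0 -5 0 0 0 0.8;0 0 -2 0 0 0 0.8;0 0 -1 0 0 0 0.8;0 0 0 0 0 0 0.8;0 0 0 0 0 0 0.8")

```text
t: 24.2
ee_pos: [484.2, -230.3, 17.5]
tool_rot: [-0.035, 0.999, -0.0, 0.001]
contact_force: [0.2, -0.9, -1.0]
gripper_width: 30.8
gripper_force: 52.4
```

send_rows(plan="0 0 -1 0 0 0 0.8;0 0 -1 0 0 0 0.8;0 0 -1 0 0 0 0.8;0 0 -0.7 0 0 0 0.8;0 0 0 0 0 0 0.8;0 0 0 0 0 0 0.8;0 0 0 0 0 0 0.8;0 0 0 0 0 0 0.8")

```text
t: 25.0
ee_pos: [483.5, -229.9, 12.9]
tool_rot: [-0.035, 0.999, -0.0, 0.0]
contact_force: [0.7, 0.1, -1.3]
gripper_width: 30.9
gripper_force: 52.4
```

send_rows(plan="0 0 -1 0 0 0 0.8;0 0 -1 0 0 0 0.8;0 0 -1 0 0 0 0.8;0 0 0 0 0 0 0.8;0 0 0 0 0 0 0.8;0 0 0 0 0 0 0.8;0 0 0 0 0 0 0.8;0 0 0 0 0 0 0.8")

```text
t: 25.8
ee_pos: [483.6, -230.0, 10.0]
tool_rot: [-0.035, 0.999, -0.0, 0.0]
contact_force: [0.6, 0.3, -1.7]
gripper_width: 31.1
gripper_force: 52.4
```

send_rows(plan="0 0 -0.7 0 0 0 0.8;0 0 0 0 0 0 0.8;0 0 -0.7 0 0 0 0.8;0 0 0 0 0 0 0.8;0 0 -0.6 0 0 0 0.8;0 0 0 0 0 0 0.8;0 0 0 0 0 0 0.8;0 0 0 0 0 0 0.8")

```text
t: 26.6
ee_pos: [483.6, -230.0, 9.4]
tool_rot: [-0.035, 0.999, 0.0, -0.0]
contact_force: [-4.0, 1.0, 10.2]
gripper_width: 31.0
gripper_force: 53.8
```

It is on the floor at 10 N, so I'm releasing.

send_rows(plan="0 0 0.7 0 0 0 0.8;0 0 0 0 0 0 0.55;0 0 0 0 0 0 0.4;0 0 0 0 0 0 0.4;0 0 0 0 0 0 0.4;0 0 10 0 0 0 0.4;0 0 30 0 0 0 0.4;0 0 40 0 0 0 0.4")

```text
t: 27.4
ee_pos: [481.6, -228.9, 87.9]
tool_rot: [-0.035, 0.999, 0.001, -0.002]
contact_force: [0.6, -1.2, -0.4]
gripper_width: 51.3
gripper_force: 0.0
```

send_rows(plan="0 0 40 0 0 0 0.4;0 20 40 0 0 0 0.4;0 40 0 0 0 0 0.4;0 40 0 0 0 0 0.4;0 40 0 0 0 0 0.4;0 0 0 0 0 0 0.4;0 0 0 0 0 0 0.4;0 0 0 0 0 0 0.4")

```text
t: 28.2
ee_pos: [483.8, -90.7, 169.1]
tool_rot: [-0.035, 0.999, -0.0, 0.0]
contact_force: [-0.0, -0.1, -0.3]
gripper_width: 51.3
gripper_force: 0.0
```

```bash
python3 -c "
import cv2,numpy as np
from h import *
save('scene','c7');save('side','s7');a=cv2.imread('pics/c7.png');b=cv2.imread('pics/s7.png')
cv2.imwrite('pics/w7c.png',np.hstack([cv2.resize(a[130:230,120:280],(480,300)),cv2.resize(b[110:210,300:410],(320,300))]))"
```

```text
(no output)
```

View pics/w7c.png

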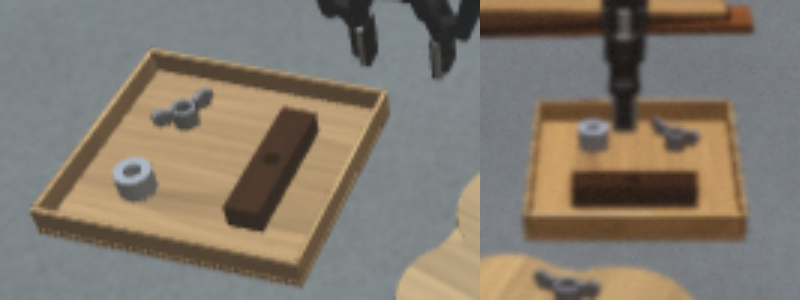

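All three pieces rest in the tray: nut at (182,112), spacer at (135,178) and bar flat at (272,165). The gripper is clear.

```bash
python3 -c "
from cell import arm
print(arm.hand_in())"
```

```text
the job is handed in; nothing more can be done
None
```

I put the wing nut, spacer and bar in the tray one at a time in that order, with the bar lying flat, and handed the job in at about 28 s; no verdict came back.

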